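# Put the icing kit away

### The job

Put the icing kit away: stand every loose jar, square tin and steel piping tip that is out on the shelf upright on the floor of the open clear box, then slide the box's cover fully home over them, and hang both pails by their arch handles on the rack, one on each hook, each hanging centred and still. Leave the pie bird, loaf tin, honey dipper and the other things where they are.

Things in the scene. Friction and masses are not known exactly. Their poses are not given: they have to be found in the camera images.
- boxes: Two clear polypropylene storage boxes clipped together, fixed to the shelf. Origin: centre of the underside of the open box, which is nearer the robot; x points to the closed box behind it, z up. Sizes in mm: each box 126 (x) by 202 (y), rim 44 high, walls 3 thick; white guide rails along both long edges stand out to y = +-106 and up to 54. The closed box, centred 130 behind, has its latches down, holds small steel tips and stays as it is
- box_floor (a point): Centre of the open box's inner floor, 3 mm above the shelf; axes as the boxes'. The inside measures 120 (x) by 196 (y) by 41 mm deep
- lid (a joint): Clear flat sliding cover 126 by 201 by 4 mm, running in the rails: 0 m = fully off the open box, parked over the closed box; 0.130 m = fully home over the open box. It slides towards -x of the boxes, needs about 2 N, stays where left. Its underside is 45.5 mm above the shelf
- lid_grip (a point): Middle of the grey grip bar on the cover's centre: 14 mm (x) by 50 (y) by 28 high, its top 14 mm above this point, the cover's top face 14 below it; axes as the boxes'
- rack: Wooden hook rack fixed to the shelf: an open frame of two posts 222 mm apart (y) and a level top rail 240 long, 18 thick, from 220 to 250 above the shelf, which carries the hooks; 70 mm feet under the posts; origin under the rail's centre at shelf height; x points away from the robot, z up
- hook_left (a point): Lengths in mm. Middle of the top of the straight part of one of the rack's two hooks (the one on the robot's left, +y), 239 above the shelf; axes as the rack's. The hook is an 8 mm round steel bar that sticks out level to -x of the rack, from the rail 66 behind this point to 37 in front of it, where it turns up 25 (top 264 above the shelf, 53 in front of this point). A handle bar resting in it has its axis 4 above this point. The two hooks are 170 apart
- hook_right (a point): Lengths in mm. Middle of the top of the straight part of one of the rack's two hooks (the one on the robot's right, -y), 239 above the shelf; axes as the rack's. The hook is an 8 mm round steel bar that sticks out level to -x of the rack, from the rail 66 behind this point to 37 in front of it, where it turns up 25 (top 264 above the shelf, 53 in front of this point). A handle bar resting in it has its axis 4 above this point. The two hooks are 170 apart
- pail_round: Round aluminium pail, 80 mm across at the rim, 66 at the foot (lengths in mm). Its origin is the centre of its underside, z up, rim 65 up. A rigid steel arch handle (8 mm round bar) stands on it in the plane of its y and z axes: two uprights at y = +-56 and a straight level top bar along y from -46 to +46, axis 145 above the underside (80 above the rim). About 0.2 kg. Stands on the shelf at the start
- pail_square: Rectangular aluminium pail, 66 mm (x) by 94 (y) (lengths in mm). Its origin is the centre of its underside, z up, rim 65 up. A rigid steel arch handle (8 mm round bar) stands on it in the plane of its y and z axes: two uprights at y = +-56 and a straight level top bar along y from -46 to +46, axis 145 above the underside (80 above the rim). About 0.2 kg. Stands on the shelf at the start
- jar_a: Small amber glass jar with a steel lid, a cylinder of diameter 42 and height 32, standing; origin at the centre of its underside, z up. May be absent (lengths in mm)
- jar_b: A second amber glass jar with a steel lid, a cylinder of diameter 42 and height 32, standing; origin at the centre of its underside, z up. May be absent (lengths in mm)
- tin: Plain square steel spice tin 40 by 40 mm, 32 high, standing; origin at the centre of its underside, x and y square to its sides. May be absent
- tip_a: Lengths in mm: large plain steel piping tip standing on its wide end: a cylinder of diameter 40 up to 24, then a cone to diameter 18 at the top, 36 high; about 60 g; origin at the centre of its underside, z up. May be absent
- tip_b: Lengths in mm: a second large plain steel piping tip standing on its wide end: a cylinder of diameter 40 up to 24, then a cone to diameter 18 at the top, 36 high; about 60 g; origin at the centre of its underside, z up. May be absent
- pie_bird: White ceramic pie bird, 48 mm across, 81 high, with a beak, standing among the small things; origin under its centre. A bystander: not part of the job
- loaf_tin: Dark nonstick mini loaf tin 90 by 150 by 50 mm; origin under its centre. A bystander: not part of the job
- dipper: Wooden honey dipper 150 mm long, lying; origin 40 mm from its ribbed end. A bystander: not part of the job
- vanilla: Brown bottle 44 mm across, 120 high, at the back. A bystander: not part of the job
- cup: White mug 80 mm across, 80 high, at the back. A bystander: not part of the job
- pail_round_bar (a point): Middle of the top bar of the round pail's arch handle, on the bar's axis; axes as the pail's (the bar runs along y)
- pail_square_bar (a point): Middle of the top bar of the rectangular pail's arch handle, on the bar's axis; axes as the pail's (the bar runs along y)
Mind the look-alikes: they are no part of the job. Leave any purple, turquoise or yellow look-alike of the tip_a alone.

How it is judged:
At the end, for the whole second after the job is handed in: Every jar, tin and piping tip present stands upright (within 0.25 rad) on the floor of the open box; the cover is within 6 mm of fully home; each pail hangs from a hook of its own by its arch bar (bar middle within 40 mm of the hook's middle, tilted under 0.4 rad, clear of the shelf, still) (x of jar_a in the frame of box_floor between -0.055 and 0.055 m and y of jar_a in the frame of box_floor between -0.096 and 0.096 m and z of jar_a in the frame of box_floor between -0.006 and 0.01 m and angle between each of jar_a, jar_b, tin, tip_a, tip_b's own z axis and vertical below 0.25 rad and linear speed of each of jar_a, jar_b, tin, tip_a, tip_b below 0.05 m/s and x of jar_b in the frame of box_floor between -0.055 and 0.055 m and y of jar_b in the frame of box_floor between -0.096 and 0.096 m and z of jar_b in the frame of box_floor between -0.006 and 0.01 m and x of tin in the frame of box_floor between -0.055 and 0.055 m and y of tin in the frame of box_floor between -0.096 and 0.096 m and z of tin in the frame of box_floor between -0.006 and 0.01 m and x of tip_a in the frame of box_floor between -0.055 and 0.055 m and y of tip_a in the frame of box_floor between -0.096 and 0.096 m and z of tip_a in the frame of box_floor between -0.006 and 0.01 m and x of tip_b in the frame of box_floor between -0.055 and 0.055 m and y of tip_b in the frame of box_floor between -0.096 and 0.096 m and z of tip_b in the frame of box_floor between -0.006 and 0.01 m and value of joint lid above 0.124 m and (((distance between pail_round_bar and hook_left below 0.04 m and height (world z) of pail_round above 0.06 m and contact force between pail_round and rack above 0.3 N and angle between pail_round's own z axis and vertical below 0.4 rad and linear speed of pail_round below 0.08 m/s) and (distance between pail_square_bar and hook_right below 0.04 m and height (world z) of pail_square above 0.06 m and contact force between pail_square and rack above 0.3 N and angle between pail_square's own z axis and vertical below 0.4 rad and linear speed of pail_square below 0.08 m/s)) or ((distance between pail_round_bar and hook_right below 0.04 m and height (world z) of pail_round above 0.06 m and contact force between pail_round and rack above 0.3 N and angle between pail_round's own z axis and vertical below 0.4 rad and linear speed of pail_round below 0.08 m/s) and (distance between pail_square_bar and hook_left below 0.04 m and height (world z) of pail_square above 0.06 m and contact force between pail_square and rack above 0.3 N and angle between pail_square's own z axis and vertical below 0.4 rad and linear speed of pail_square below 0.08 m/s)))); the robot touches nothing.
It fails at once if a bystander is moved more than 40 mm (distance of any of pie_bird, loaf_tin, dipper, vanilla, cup from where it was at the start of the episode above 0.04 m).
Of jar_a, jar_b, tin, tip_a, tip_b only 3 to 4 are there at a start; the rules pass over those that are not, and their reading is None.
At some moment in a run one of jar_a, jar_b, tin, tip_a, tip_b may be knocked a few centimetres aside while the robot is not near it.
It also fails if it takes over 208 s, if anything falls off the work surface, if the arm or the gripper's body presses on something with over 40 N, if the wrist force passes 120 N, or if a joint passes its speed limit or range.

### The arm

A 7-joint arm with a two-finger parallel gripper is mounted at the origin on the work surface. World frame = base frame: x ahead of the robot, y to its left, z up, the work surface at z = 0. Lengths are in m, angles in rad, forces in N, time in s.
With the tool pointing down it reaches from about 0.4 to 0.875 m from the base axis. Payload 19.3 kg.
Tool frame: the origin (TCP) lies midway between the tips of the shut fingers; the grasp point (between the pads) lies 19 mm behind it; z points along the fingers, y is the line along which they close (so a half turn about z gives the same grasp; the last joint's range is limited). The gripper opens to 85 mm and grips with 20 to 120 N. Pads are 22 mm wide; open, the fingers measure 114 mm over their backs; the gripper's body (76 mm by 85 mm) begins 54 mm behind the grasp point. The pads swing forward as they close: fully open they stand 13 mm farther back than shut.
Start: joints at [1.035, 0.521, -0.036, 1.599, 0.021, 1.021, -0.113], TCP at [0.281, -0.558, 0.231] pointing down, gripper open.
Joint ranges: [-2.91, 2.91], [-0.3, 2.13], [-1.5, 1.42], [0.17, 2.43], [-1.26, 4.41], [0.16, 1.93], [-2.52, 2.52]. Speed limits (rad/s): [1.89, 1.89, 2.39, 2.39, 3.01, 3.01, 3.01].

### API

Orientations are given as [roll, pitch, yaw] about the fixed x, y, z axes, in that order (R = Rz(yaw) Ry(pitch) Rx(roll)).
In Python, from workcell import telemetry, grab_frame, calibration, bot, outline_of, landmark_of gives the robot as it stands. The module is installed in compiled form; this text tells all that it offers.
- The arm moves only by the shell command python3 -m inch 'ROWS' [FORCE]. ROWS is JSON, a list of rows, each a list of 7 numbers: the shift along the tool's x, y, z in m, then the turn, a rotation vector about the tool's x, y, z in rad, then the closure, from 0 (fully open) to 1 (shut). A call has 1 to 5 rows; each row shifts and turns the commanded pose from where the row before left it, along the tool's axes as they then stand; what a row does not reach is not made up. A row lasts 1/10 s, in which the tool goes at most 50 mm and 8.59 degrees, less where a joint would pass 70% of its speed; a pose out of reach is approached as far as the arm can. A call is refused whole if a number of a shift passes 0.05 or a number of a turn 0.15, either way. A call with a gripper value outside its range is refused whole. The fingers move at their own pace and stop on an object; FORCE is the grip in N (left out, the last holds). Time passes only in rows, so rows that do not move let the fingers close. It gives the time, the measured TCP pose, the force, the opening and the grip force at its end, in the units of the state.
- telemetry.observe(): the state, without advancing time (a new reading comes with each control period).
- grab_frame(name): name is "scene" or "side" or "wrist"; returns the picture (384x512x3 uint8, red, green, blue); there is no depth.
- calibration(name): a dict with "fovy" (degrees; the focal length in pixels is half the picture's height over the tangent of half this angle, whatever the lens; pixels are square), "cx", "cy" (the principal point, pixels), "dist" ([k1, k2, p1, p2, k3] as OpenCV has them; the pictures are not rectified), "pose" (4x4, takes a point from camera to world coordinates). Camera axes: x right, y down, z forward; pixel columns grow to the right and rows downward; lengths in m; the calibration is good to about 2 mm. A picture is of the moment at which its call begins: read the wrist's pose just before it. calibration takes no time and is no camera call; for the wrist camera it gives the pose at the moment of the call.
- bot.job_done(): hands the job in; it is judged then, once.
Trained networks look in the newest picture that a camera, given by its name, has taken for a name from the list of things; names that differ only in an ending like _2 or _b are one class to them, and where a whole thing is asked for, a point or a joint stands for the part that bears it (a point fixed in the world has none). Each returns a list of dicts, best first, with "score" (0 to 1); they miss things now and then, are a little off and sometimes report something else, mostly with a low value. They report only what shows in the picture. A call takes as long as a camera call. They do not tell look-alikes from the thing itself.
- outline_of(label, camera): "region" (384x512 bool, what is visible of it) and "rect" ([left, top, right, bottom] in pixels, round what is visible of it).
- landmark_of(label, camera): "xy" ([column, row] in pixels: a listed point, or the origin of a listed thing).
The state is a dict: "clock": time; "qpos": joint angles; "qd": joint speeds; "joint_efforts": joint torques, N m; "position": TCP position; "tool_rot": TCP orientation; "force": force on the tool from outside, world axes, zero at the start; "moment": the same for the moment, N m; "grip_width": finger opening in m; "finger_force": force on a finger pad.
Only numpy, scipy, OpenCV 4.12 (cv2) and the standard library are available. Lean on these libraries where they do the work, as an engineer would, in place of code of your own. Each camera call takes 0.05 s, during which the arm holds its last target. There are 200 camera calls.

## Working session

There is one attempt and no reset: what is moved stays moved. The work goes in short steps, Python scripts to look and compute and a shell command to move; the robot and the scene stay as the last step left them, time stands still between calls to the robot, and variables do not carry over. Pictures are saved under pics/ and viewed, at most 14 in all, crops included, and the job is handed in when it is done.

```bash
mkdir -p pics
cat > h.py <<'E'
import numpy as np, cv2
from workcell import telemetry, grab_frame, calibration, bot, outline_of, landmark_of
def cam(n):
    c=calibration(n); f=192/np.tan(np.radians(c["fovy"])/2)
    return np.array([[f,0,c["cx"]],[0,f,c["cy"]],[0,0,1]]),np.array(c["dist"],float),np.array(c["pose"])
def toworld(n,xy,z,C=None):
    K,d,T=C or cam(n)
    p=cv2.undistortPoints(np.array([[xy]],float),K,d)[0,0]
    r=T[:3,:3]@np.array([p[0],p[1],1]); return T[:3,3]+r*(z-T[2,3])/r[2]
def topix(n,P,C=None):
    K,d,T=C or cam(n); R=T[:3,:3].T
    return cv2.projectPoints(np.array(P,float).reshape(-1,3),cv2.Rodrigues(R)[0],-R@T[:3,3],K,d)[0][:,0]
def grab(n,path=None):
    im=grab_frame(n)
    if path: cv2.imwrite(path,im[:,:,::-1])
    return im
def st():
    s=telemetry.observe(); print({k:np.round(s[k],3).tolist() for k in("clock","position","tool_rot","force","grip_width","qpos")})
E
python3 - <<'E'
from h import *
st()
for n in("scene","side"):
    grab(n,f"pics/{n}0.png"); C=cam(n); print(n,np.round(C[2],2).tolist())
    for l,z in [("jar_a",0),("tin",0),("tip_a",0),("pail_round",0),("pail_square",0),("pail_round_bar",.145),("pail_square_bar",.145),("box_floor",.003),("lid_grip",.0635),("hook_left",.239),("hook_right",.239),("rack",0),("pie_bird",0)]:
        for r in landmark_of(l,n)[:3]: print(l,round(r["score"],2),np.round(r["xy"]),np.round(toworld(n,r["xy"],z,C),3))
E
```

```text
{'clock': 0.0, 'position': [0.281, -0.558, 0.231], 'tool_rot': [-3.14, 0.0, 0.466], 'force': [-0.278, 0.82, 0.639], 'grip_width': 0.085, 'qpos': [1.035, 0.522, -0.036, 1.6, 0.021, 1.021, -0.113]}
scene [[0.7, 0.4, -0.59, 1.28], [0.72, -0.41, 0.56, -0.57], [-0.02, -0.82, -0.58, 0.81], [0.0, 0.0, 0.0, 1.0]]
jar_a 0.44 [223. 240.] [ 0.57  -0.024  0.   ]
jar_a 0.35 [201. 226.] [ 0.46  -0.031  0.   ]
tip_a 0.68 [244. 219.] [0.537 0.1   0.   ]
tip_a 0.58 [199. 305.] [ 0.721 -0.243  0.   ]
tip_a 0.57 [259. 234.] [0.632 0.083 0.   ]
pail_round 0.8 [109. 272.] [ 0.43  -0.362  0.   ]
pail_square 0.73 [157. 242.] [ 0.418 -0.184  0.   ]
pail_square 0.6 [107. 271.] [ 0.422 -0.364  0.   ]
pail_round_bar 0.72 [ 93. 240.] [ 0.44  -0.376  0.145]
pail_round_bar 0.63 [309. 178.] [0.667 0.289 0.145]
pail_square_bar 0.66 [149. 208.] [ 0.422 -0.186  0.145]
pail_square_bar 0.54 [139. 227.] [ 0.481 -0.256  0.145]
box_floor 0.79 [270. 197.] [0.516 0.259 0.003]
lid_grip 0.61 [292. 191.] [0.604 0.282 0.064]
hook_left 0.72 [231. 305.] [ 0.927 -0.293  0.239]
hook_left 0.62 [199. 197.] [ 0.598 -0.116  0.239]
hook
[... 644 characters left out ...]
0.211 0.   ]
pail_square 0.76 [314. 198.] [ 0.426 -0.194  0.   ]
pail_round_bar 0.89 [317. 144.] [ 0.428 -0.358  0.145]
pail_round_bar 0.41 [186. 260.] [0.712 0.366 0.145]
pail_square_bar 0.59 [321. 162.] [ 0.415 -0.195  0.145]
pail_square_bar 0.46 [277. 124.] [ 0.602 -0.569  0.145]
box_floor 0.74 [287. 290.] [0.492 0.282 0.003]
lid_grip 0.77 [236. 266.] [0.62  0.281 0.064]
lid_grip 0.7 [262. 363.] [0.523 0.531 0.064]
hook_left 0.55 [268. 146.] [ 0.586 -0.08   0.239]
hook_right 0.78 [276. 124.] [ 0.583 -0.292  0.239]
rack 0.74 [252. 192.] [ 0.654 -0.199  0.   ]
rack 0.3 [238. 266.] [0.632 0.208 0.   ]
pie_bird 0.66 [184. 260.] [0.785 0.207 0.   ]
pie_bird 0.57 [307. 240.] [0.445 0.066 0.   ]
```

View pics/scene0.png

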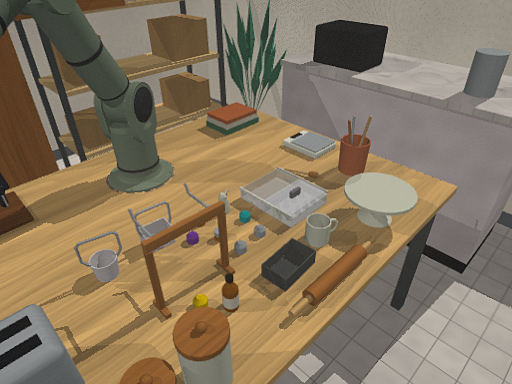

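View pics/side0.png

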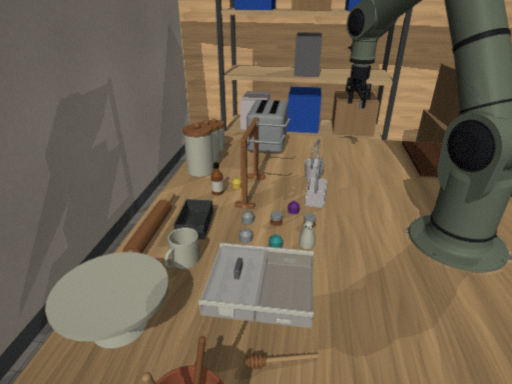

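The scene picture shows pails at (104,265) and (155,235), and the rack in the middle. Grey objects are at (240,246) and (259,230), with look-alikes at (192,238), (244,215) and (201,300). I'll enlarge the small things.

Run:
```python
import cv2,numpy as np
a=cv2.imread("pics/scene0.png")[185:275,170:290]; b=cv2.imread("pics/side0.png")[170:260,220:340]
a,b=[cv2.resize(i,None,fx=5,fy=5,interpolation=cv2.INTER_CUBIC)[:300*2] for i in(a,b)]
cv2.imwrite("pics/c.png",cv2.resize(np.vstack([a,b]),(400*1,600)))
cv2.imwrite("pics/c.png",cv2.resize(np.hstack([a,b]),(800,300)))
```

```text
(no output)
```

View pics/c.png

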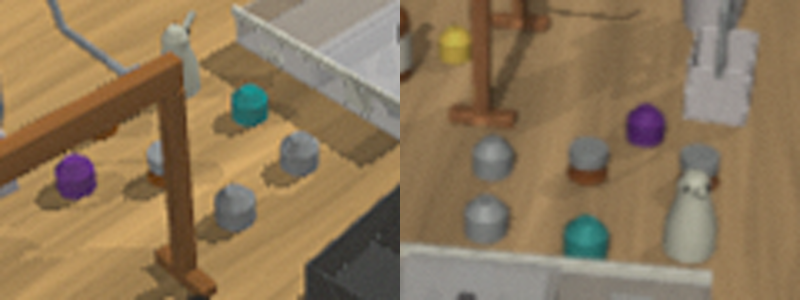

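Four things are out: two steel tips near (0.64,0.00) and (0.635,0.083), and two amber jars near (0.56,-0.01) and (0.45,-0.015). The purple, teal and yellow tips are look-alikes, and there is no tin. I'll move up, square the tool and look from the wrist.

```bash
python3 -m inch '[[0,0,-0.05,0,0,0.117,0],[0,0,-0.05,0,0,0.117,0],[0,0,-0.05,0,0,0.117,0],[0,0,-0.02,0,0,0.115,0]]'
python3 -m inch '[[0.025,-0.047,0,0,0,0,0],[0.025,-0.047,0,0,0,0,0],[0.025,-0.047,0,0,0,0,0],[0.025,-0.047,0,0,0,0,0],[0.025,-0.047,0,0,0,0,0]]'
python3 -m inch '[[0.025,-0.047,0,0,0,0,0],[0,0,0,0,0,0,0]]'
python3 - <<'E'
from h import *
st()
C=cam("wrist"); grab("wrist","pics/w1.png"); print(np.round(C[2],3).tolist())
for l,z in [("pail_round",0),("pail_square",0),("pail_round_bar",.145),("pail_square_bar",.145)]:
    for r in landmark_of(l,"wrist")[:2]: print(l,round(r["score"],2),np.round(r["xy"]),np.round(toworld("wrist",r["xy"],z,C),3))
E
```

```text
clock: 1.8
position: [0.281, -0.5591, 0.4064]
tool_rot: [3.137, -0.003, -0.005]
force: [-0.2, 0.0, -0.5]
grip_width: 0.0856
finger_force: 0.0
clock: 2.3
position: [0.3987, -0.3358, 0.4015]
tool_rot: [3.141, -0.0, -0.0]
force: [1.7, -1.5, 0.1]
grip_width: 0.0855
finger_force: 0.0
clock: 2.5
position: [0.4248, -0.2878, 0.4017]
tool_rot: [-3.14, -0.002, 0.008]
force: [0.3, -1.2, -0.3]
grip_width: 0.0852
finger_force: 0.0
{'clock': 2.5, 'position': [0.425, -0.288, 0.402], 'tool_rot': [-3.14, -0.002, 0.008], 'force': [0.288, -1.246, -0.251], 'grip_width': 0.085, 'qpos': [0.541, 0.198, -0.072, 1.637, 0.013, 1.307, -1.096]}
[[0.009, -0.954, -0.3, 0.502], [-1.0, -0.009, -0.0, -0.289], [-0.002, 0.3, -0.954, 0.545], [0.0, 0.0, 0.0, 1.0]]
pail_round 0.95 [292. 140.] [ 0.436 -0.362  0.   ]
pail_square 0.67 [201. 147.] [ 0.422 -0.184  0.   ]
pail_round_bar 0.7 [312. 154.] [ 0.434 -0.372  0.145]
pail_square_bar 0.58 [185. 161.] [ 0.423 -0.188  0.145]
```

View pics/w1.png

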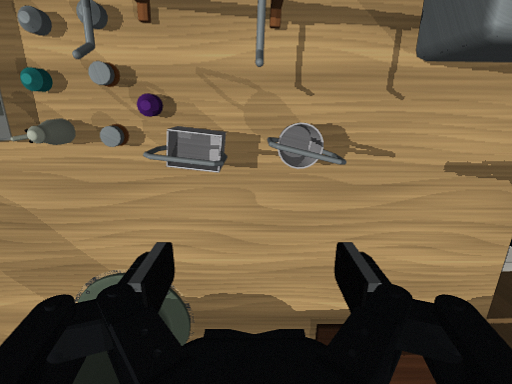

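The wrist view shows both pails at (200,150) and (300,147), jars at (113,135) and (102,73), the purple and teal look-alikes, and the hooks' tips at (85,48) and (262,60). Next I'll move over the box and the jars.

```bash
python3 -m inch '[[0,-0.048,0,0,0,0,0.3],[0,-0.048,0,0,0,0,0.3],[0,-0.048,0,0,0,0,0.3],[0,-0.048,0,0,0,0,0.3],[0,-0.048,0,0,0,0,0.3]]'
python3 -m inch '[[0.02,-0.048,0,0,0,0,0.3],[0.02,-0.048,0,0,0,0,0.3],[0.02,-0.04,0,0,0,0,0.3],[0,0,0,0,0,0,0.3]]'
python3 - <<'E'
from h import *
st()
for a,b in (((270,143),(342,160)),((150,155),(222,160))): pass
C=cam("wrist"); grab("wrist","pics/w2.png")
for l,z in [("jar_a",0),("jar_a",0.032),("tip_a",0),("pie_bird",0),("box_floor",.003),("lid_grip",.0635),("hook_left",.239)]:
    for r in landmark_of(l,"wrist")[:4]: print(l,round(r["score"],2),np.round(r["xy"]),np.round(toworld("wrist",r["xy"],z,C),3))
E
```

```text
clock: 3.25
position: [0.4212, -0.0528, 0.4014]
tool_rot: [3.141, -0.0, -0.003]
force: [1.5, 0.8, -0.0]
grip_width: 0.0596
finger_force: 0.0
clock: 3.65
position: [0.4814, 0.0828, 0.4007]
tool_rot: [-3.139, 0.001, 0.004]
force: [-0.5, -1.4, -0.4]
grip_width: 0.0594
finger_force: 0.0
{'clock': 3.65, 'position': [0.481, 0.083, 0.401], 'tool_rot': [-3.139, 0.001, 0.004], 'force': [-0.508, -1.439, -0.398], 'grip_width': 0.059, 'qpos': [0.057, 0.173, -0.407, 1.68, 0.068, 1.304, -1.929]}
jar_a 0.96 [312. 161.] [ 0.451 -0.032  0.   ]
jar_a 0.77 [310. 108.] [ 0.552 -0.022  0.   ]
jar_a 0.96 [312. 161.] [ 0.457 -0.026  0.032]
jar_a 0.77 [310. 108.] [ 0.553 -0.016  0.032]
tip_a 0.7 [255.  60.] [0.634 0.081 0.   ]
tip_a 0.66 [241. 109.] [0.55  0.107 0.   ]
tip_a 0.63 [309.  51.] [ 0.648 -0.015  0.   ]
tip_a 0.62 [347. 135.] [ 0.502 -0.096  0.   ]
pie_bird 0.8 [256. 164.] [0.445 0.079 0.   ]
box_floor 0.88 [150. 135.] [0.5   0.282 0.003]
lid_grip 0.72 [128.  66.] [0.616 0.283 0.064]
hook_left 0.59 [462.  69.] [ 0.594 -0.128  0.239]
```

View pics/w2.png

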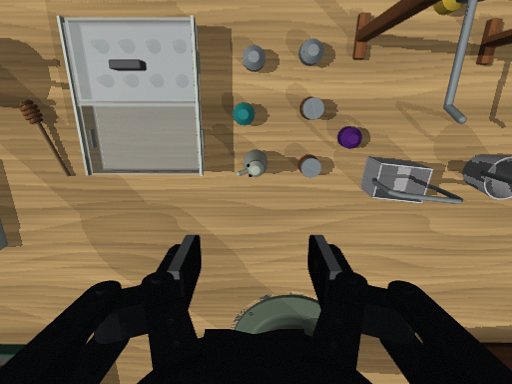

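```bash
python3 - <<'E'
from h import *
C=cam("wrist"); w=lambda p,z:np.round(toworld("wrist",p,z,C),4)
print("corners",[w(p,.054)[:2] for p in((88,174),(203,173),(59,17),(195,17))], "lidgrip top",w((110,64),.0775),w((145,64),.0775))
print("yaw from rails, jar tops")
for l,z in(("jar_a",.016),("tip_a",.014)):
    for r in outline_of(l,"wrist")[:4]:
        m=cv2.moments(r["region"].astype(np.uint8),True); c=(m["m10"]/m["m00"],m["m01"]/m["m00"])
        print(l,round(r["score"],2),np.round(c,1),w(c,z)[:2],r["rect"])
C=cam("side");print("side rack?")
E
python3 - <<'E'
# bar yaws from w1 pose
from h import *
T=np.array([[0.009,-0.954,-0.3,0.502],[-1,-0.009,0,-0.289],[-0.002,0.3,-0.954,0.545],[0,0,0,1]])
K,d,_=cam("wrist"); C=(K,d,T)
for a,b in (((270,143),(342,160)),((150,155),(222,160))):
    a=toworld("",a,.145,C);b=toworld("",b,.145,C);print("bar",a,b,(a+b)/2,np.degrees(np.arctan2(-(a-b)[0],(a-b)[1])))
for p in((262,62),(84,50)): print("hooktip",toworld("",p,.26,C))
E
```

```text
corners [array([0.4368, 0.3787]), array([0.4383, 0.1691]), array([0.6872, 0.3787]), array([0.6865, 0.1675])] lidgrip top [0.6171 0.2986 0.0775] [0.617  0.2445 0.0775]
yaw from rails, jar tops
jar_a 0.95 [311.9 107.7] [ 0.5512 -0.0292] [301.4, 93.7, 323.7, 120.7]
jar_a 0.73 [310.2 165.7] [ 0.4433 -0.0326] [303.0, 150.2, 323.6, 179.5]
tip_a 0.93 [253.9  57.8] [0.6345 0.0764] [243.5, 47.4, 266.7, 72.4]
tip_a 0.83 [310.6  51.1] [ 0.645  -0.0217] [300.4, 39.2, 321.8, 65.8]
tip_a 0.83 [446.1   6.8] [ 0.7117 -0.2429] [434.2, 0.0, 464.6, 17.4]
tip_a 0.74 [243.7 113.2] [0.5415 0.0954] [229.2, 101.3, 254.0, 125.1]
side rack?
bar [ 0.44942569 -0.31120731  0.145     ] [ 0.4258007  -0.41678133  0.145     ] [ 0.43761319 -0.36399432  0.145     ] -12.613644243949397
bar [ 0.430533   -0.13745882  0.145     ] [ 0.42414504 -0.2418461   0.145     ] [ 0.42733902 -0.18965246  0.145     ] -3.5018351940780406
hooktip [ 0.54004275 -0.2953707   0.26      ]
hooktip [ 0.54895053 -0.12967128  0.26      ]
```

```bash
python3 -m inch '[[-0.017,0.045,0.01,0,0,0,0.2],[-0.017,0.045,0.04,0,0,0,0.2],[0,0.025,0.05,0,0,0,0.2],[0,0,0.05,0,0,0,0.2],[0,0,0.05,0,0,0,0.2]]' 60
python3 -m inch '[[0,0,0.05,0,0,0,0.2],[0,0,0.03,0,0,0,0.2],[0,0,0,0,0,0,0.2]]'
python3 - <<'E'
from h import *
st();C=cam("wrist");grab("wrist","pics/w3.png")
for r in landmark_of("jar_a","wrist")[:3]: print(round(r["score"],2),np.round(r["xy"]),np.round(toworld("wrist",r["xy"],0,C),3))
E
```

```text
clock: 4.65
position: [0.4494, -0.0256, 0.2135]
tool_rot: [3.141, -0.002, -0.002]
force: [1.9, 0.0, -0.5]
grip_width: 0.0686
finger_force: 0.0
clock: 4.95
position: [0.4476, -0.0247, 0.1318]
tool_rot: [-3.141, 0.006, -0.0]
force: [0.7, -0.2, 0.8]
grip_width: 0.0681
finger_force: 0.0
{'clock': 4.95, 'position': [0.448, -0.025, 0.132], 'tool_rot': [-3.141, 0.006, -0.0], 'force': [0.672, -0.172, 0.812], 'grip_width': 0.068, 'qpos': [0.155, 0.415, -0.29, 2.125, 0.196, 0.631, -1.842]}
0.97 [256. 182.] [ 0.448 -0.028  0.   ]
0.88 [249.  72.] [ 0.552 -0.021  0.   ]
```

View pics/w3.png

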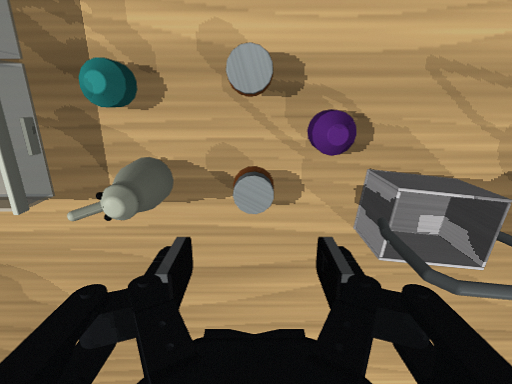

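The jar is centred between the fingers at (254,192). Now I'll grasp and lift it.

```bash
python3 -m inch '[[0,0.003,0.045,0,0,0,0.2],[0,0,0.045,0,0,0,0.2],[0,0,0.034,0,0,0,0.2],[0,0,0,0,0,0,0.2],[0,0,0,0,0,0,1]]'
python3 -m inch '[[0,0,0,0,0,0,1],[0,0,0,0,0,0,1],[0,0,0,0,0,0,1]]'
python3 -m inch '[[0,0,-0.045,0,0,0,1],[0,0,-0.045,0,0,0,1],[0,0,-0.045,0,0,0,1],[0,0,0,0,0,0,1]]'
```

```text
clock: 5.55
position: [0.4507, -0.0276, 0.0124]
tool_rot: [3.141, -0.001, -0.0]
force: [-0.4, 0.2, 0.6]
grip_width: 0.0554
finger_force: 0.0
clock: 5.85
position: [0.4513, -0.0277, 0.0133]
tool_rot: [3.141, -0.004, -0.001]
force: [-2.7, 0.3, 21.9]
grip_width: 0.0362
finger_force: 57.5
clock: 6.25
position: [0.4523, -0.0279, 0.1523]
tool_rot: [3.141, -0.01, -0.001]
force: [-0.2, -0.1, -1.8]
grip_width: 0.0364
finger_force: 61.3
```

Run:
```python
from h import *
st();a=grab("wrist");b=grab("side")
cv2.imwrite("pics/w4.png",np.hstack([cv2.resize(a[100:300,100:420],(480,300)),cv2.resize(b[150:270,230:358],(320,300))])[:,:,::-1])
```

```text
{'clock': 6.25, 'position': [0.452, -0.028, 0.152], 'tool_rot': [3.141, -0.01, -0.001], 'force': [-0.198, -0.052, -1.831], 'grip_width': 0.036, 'qpos': [0.189, 0.381, -0.322, 2.109, 0.194, 0.669, -1.835]}
```

View pics/w4.png

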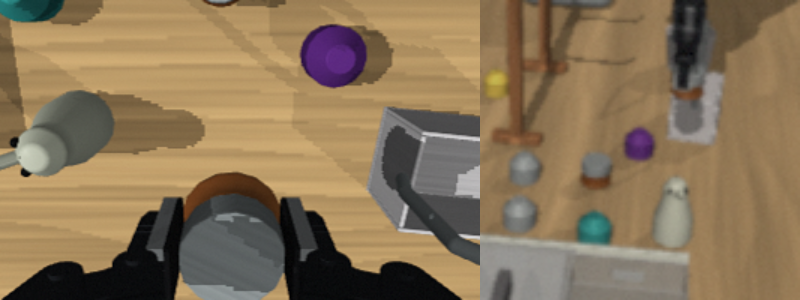

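The jar hangs upright in the pads and the rest is undisturbed. I'll carry it to the near-right slot (0.467, 0.229).

```bash
python3 -m inch '[[0.005,-0.043,0,0,0,0,1],[0.005,-0.043,0,0,0,0,1],[0.005,-0.043,0,0,0,0,1],[0,-0.043,0,0,0,0,1],[0,-0.043,0,0,0,0,1]]'
python3 -m inch '[[0,-0.042,0,0,0,0,1],[0,0,0,0,0,0,1],[0,0,0,0,0,0,1]]'
python3 - <<'E'
from h import *
st();grab("wrist","pics/w5.png")
E
```

```text
clock: 6.85
position: [0.464, 0.1889, 0.1452]
tool_rot: [3.141, 0.001, -0.0]
force: [0.5, -0.8, -0.5]
grip_width: 0.0362
finger_force: 61.3
clock: 7.15
position: [0.4639, 0.2299, 0.145]
tool_rot: [3.141, 0.001, 0.002]
force: [1.0, -0.5, -1.7]
grip_width: 0.0364
finger_force: 61.3
{'clock': 7.15, 'position': [0.464, 0.23, 0.145], 'tool_rot': [3.141, 0.001, 0.002], 'force': [0.986, -0.54, -1.721], 'grip_width': 0.036, 'qpos': [-0.318, 0.488, -0.34, 1.947, 0.232, 0.746, -2.362]}
```

View pics/w5.png

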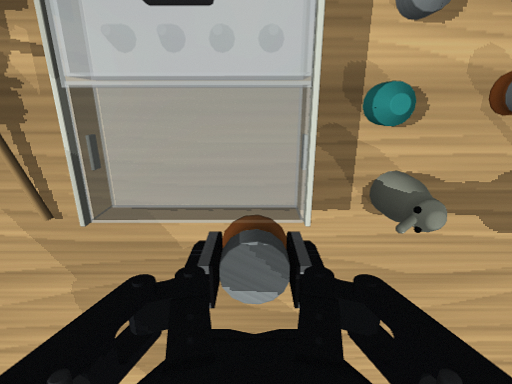

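Run:
```python
from h import *
C=cam("wrist");w=lambda p,z:np.round(toworld("wrist",p,z,C),4)
print(w((195,221),.044),w((195,208),.003),w((83,223),.054),w((308,222),.054),w((200,80),.044),w((200,203),.003))
print(topix("wrist",[(.437,.27,.044),(.560,.27,.044),(.467,.229,.003)],C))
```

```text
[0.435  0.2835 0.044 ] [0.4325 0.292  0.003 ] [0.4373 0.3844 0.054 ] [0.4384 0.1776 0.054 ] [0.5604 0.2715 0.044 ] [0.4384 0.2862 0.003 ]
[[209.06977407 219.0401852 ]
 [201.8152713   80.5124409 ]
 [252.27231205 177.64571207]]
```

The box's near wall is at x=0.436 and its centre is at about (0.498, 0.278). Lowering the jar into the near-right slot.

```bash
python3 -m inch '[[0.006,-0.003,0.04,0,0,0,1],[0,0,0.04,0,0,0,1],[0,0,0.03,0,0,0,1],[0,0,0.008,0,0,0,1],[0,0,0,0,0,0,1]]'
python3 -m inch '[[0,0,0.004,0,0,0,1],[0,0,0.004,0,0,0,1],[0,0,0,0,0,0,1]]'
```

```text
clock: 7.7
position: [0.4703, 0.2313, 0.0271]
tool_rot: [3.14, 0.002, -0.001]
force: [-0.4, 0.1, -0.3]
grip_width: 0.0363
finger_force: 61.3
clock: 8.0
position: [0.471, 0.2324, 0.0201]
tool_rot: [-3.141, -0.001, -0.001]
force: [-0.9, -0.3, -1.3]
grip_width: 0.0364
finger_force: 61.3
```

```bash
python3 -m inch '[[0,0,0.003,0,0,0,1],[0,0,0,0,0,0,1]]'
python3 -m inch '[[0,0,0.002,0,0,0,1],[0,0,0,0,0,0,1]]'
```

```text
clock: 8.2
position: [0.4707, 0.2324, 0.0166]
tool_rot: [-3.141, -0.0, -0.0]
force: [0.2, 0.3, -1.8]
grip_width: 0.0362
finger_force: 61.3
clock: 8.4
position: [0.4707, 0.2325, 0.0162]
tool_rot: [3.141, -0.001, -0.0]
force: [-10.5, -5.1, 39.9]
grip_width: 0.0365
finger_force: 65.6
```

```bash
python3 -m inch '[[0,0,0,0,0,0,0.3],[0,0,0,0,0,0,0.3],[0,0,0,0,0,0,0.3]]'
python3 -m inch '[[0,0,-0.03,0,0,0,0.3],[0,0,-0.05,0,0,0,0.3],[0,0,-0.05,0,0,0,0.3],[0.02,0.045,0,0,0,0,0.2],[0.02,0.045,0,0,0,0,0.2]]'
python3 -m inch '[[0.02,0.045,0,0,0,0,0.2],[0.02,0.045,0,0,0,0,0.2],[0,0.045,0,0,0,0,0.2],[0,0.03,0,0,0,0,0.2],[0,0,0,0,0,0,0.2]]'
python3 - <<'E'
from h import *
st();C=cam("wrist");grab("wrist","pics/w6.png")
for l in("jar_a","tip_a"):
  for r in landmark_of(l,"wrist")[:4]: print(l,round(r["score"],2),np.round(r["xy"]),np.round(toworld("wrist",r["xy"],0,C),3))
E
```

```text
clock: 8.7
position: [0.4707, 0.2324, 0.0146]
tool_rot: [-3.142, -0.0, -0.0]
force: [-0.4, -0.6, 0.6]
grip_width: 0.0597
finger_force: 0.0
clock: 9.2
position: [0.5116, 0.1423, 0.1462]
tool_rot: [-3.14, -0.003, 0.002]
force: [1.2, 0.2, -0.7]
grip_width: 0.0685
finger_force: 0.0
clock: 9.7
position: [0.5502, -0.0277, 0.1443]
tool_rot: [3.14, 0.001, -0.006]
force: [-0.1, 0.1, 0.4]
grip_width: 0.068
finger_force: 0.0
{'clock': 9.7, 'position': [0.55, -0.028, 0.144], 'tool_rot': [3.14, 0.001, -0.006], 'force': [-0.12, 0.075, 0.441], 'grip_width': 0.068, 'qpos': [0.161, 0.53, -0.3, 1.865, 0.217, 0.779, -1.833]}
jar_a 0.97 [250. 176.] [ 0.555 -0.025  0.   ]
jar_a 0.97 [ 32. 253.] [0.463 0.231 0.   ]
jar_a 0.2 [385. 282.] [ 0.421 -0.187  0.   ]
tip_a 0.89 [130. 187.] [0.542 0.105 0.   ]
tip_a 0.88 [137.  99.] [0.633 0.085 0.   ]
tip_a 0.74 [312. 223.] [ 0.499 -0.094  0.   ]
tip_a 0.57 [237.  86.] [ 0.644 -0.013  0.   ]
```

View pics/w6.png

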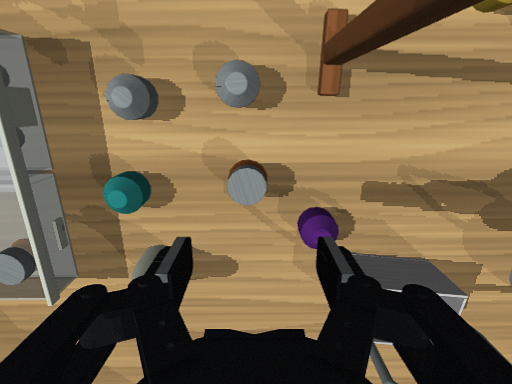

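The first jar stands inside the box at (15,265). The second jar is at (248,180), nearly centred. Picking it and carrying it to (0.528, 0.233).

```bash
python3 -m inch '[[0.003,-0.003,0.045,0,0,0,0.2],[0,0,0.045,0,0,0,0.2],[0,0,0.041,0,0,0,0.2],[0,0,0,0,0,0,0.2],[0,0,0,0,0,0,1]]'
python3 -m inch '[[0,0,0,0,0,0,1],[0,0,0,0,0,0,1],[0,0,0,0,0,0,1]]'
python3 -m inch '[[0,0,-0.045,0,0,0,1],[0,0,-0.045,0,0,0,1],[0,0,-0.035,0,0,0,1],[-0.005,-0.043,0,0,0,0,1],[-0.005,-0.043,0,0,0,0,1]]'
python3 -m inch '[[-0.005,-0.043,0,0,0,0,1],[-0.005,-0.043,0,0,0,0,1],[-0.005,-0.043,0,0,0,0,1],[0,-0.042,0,0,0,0,1],[0,0,0,0,0,0,1]]'
```

```text
clock: 10.35
position: [0.5536, -0.0183, 0.0142]
tool_rot: [-3.141, 0.001, 0.002]
force: [0.9, 0.3, 1.1]
grip_width: 0.0551
finger_force: 0.0
clock: 10.65
position: [0.5549, -0.0191, 0.0162]
tool_rot: [-3.141, -0.003, 0.0]
force: [-2.9, 1.7, 7.8]
grip_width: 0.0364
finger_force: 59.0
clock: 11.15
position: [0.5448, 0.0665, 0.1421]
tool_rot: [-3.141, -0.005, -0.003]
force: [-0.1, 0.9, -1.3]
grip_width: 0.0361
finger_force: 60.4
clock: 11.65
position: [0.5278, 0.2443, 0.1411]
tool_rot: [-3.137, -0.003, 0.007]
force: [-0.2, -0.5, -1.0]
grip_width: 0.0361
finger_force: 60.4
```

```bash
python3 -m inch '[[0,0.01,0.04,0,0,0,1],[0,0,0.04,0,0,0,1],[0,0,0.03,0,0,0,1],[0,0,0.008,0,0,0,1],[0,0,0,0,0,0,1]]'
python3 -m inch '[[0,0,0.002,0,0,0,1],[0,0,0,0,0,0,1]]'
```

```text
clock: 12.15
position: [0.5288, 0.2275, 0.0214]
tool_rot: [-3.141, -0.0, -0.0]
force: [0.2, -0.0, -0.5]
grip_width: 0.0359
finger_force: 60.6
clock: 12.35
position: [0.5296, 0.2277, 0.0203]
tool_rot: [-3.141, -0.002, -0.0]
force: [0.3, 1.0, -0.4]
grip_width: 0.0362
finger_force: 60.6
```

```bash
python3 -m inch '[[0,0,0.002,0,0,0,1],[0,0,0,0,0,0,0.4],[0,0,0,0,0,0,0.4],[0,0,0,0,0,0,0.4]]'
python3 -m inch '[[0,0,-0.03,0,0,0,0.4],[0,0,-0.05,0,0,0,0.4],[0,0,-0.05,0,0,0,0.3],[0.025,0.035,0,0,0,0,0.2],[0.025,0.035,0,0,0,0,0.2]]'
python3 -m inch '[[0.025,0.035,0,0,0,0,0.2],[0.025,0.035,0,0,0,0,0.2],[0.003,0.008,0,0,0,0,0.2],[0,0,0,0,0,0,0.2]]'
python3 - <<'E'
from h import *
st();C=cam("wrist");grab("wrist","pics/w7.png")
for l in("jar_a","tip_a"):
  for r in landmark_of(l,"wrist")[:4]: print(l,round(r["score"],2),np.round(r["xy"]),np.round(toworld("wrist",r["xy"],0,C),3))
E
```

```text
clock: 12.75
position: [0.5289, 0.2275, 0.0171]
tool_rot: [-3.141, -0.001, -0.0]
force: [0.4, -0.1, -0.3]
grip_width: 0.0514
finger_force: 0.0
clock: 13.25
position: [0.5798, 0.1575, 0.1488]
tool_rot: [-3.14, -0.003, 0.002]
force: [1.3, -0.5, -0.7]
grip_width: 0.0683
finger_force: 0.0
clock: 13.65
position: [0.6319, 0.0775, 0.1464]
tool_rot: [3.141, 0.0, -0.003]
force: [-1.1, 0.4, -0.8]
grip_width: 0.0681
finger_force: 0.0
{'clock': 13.65, 'position': [0.632, 0.077, 0.146], 'tool_rot': [3.141, 0.0, -0.003], 'force': [-1.098, 0.447, -0.798], 'grip_width': 0.068, 'qpos': [-0.013, 0.648, -0.306, 1.63, 0.235, 0.9, -1.982]}
jar_a 0.65 [130. 266.] [0.525 0.225 0.   ]
tip_a 0.9 [340. 166.] [ 0.646 -0.015  0.   ]
tip_a 0.88 [246. 179.] [0.633 0.084 0.   ]
tip_a 0.81 [228. 252.] [0.544 0.107 0.   ]
tip_a 0.73 [398. 284.] [ 0.499 -0.101  0.   ]
```

View pics/w7.png

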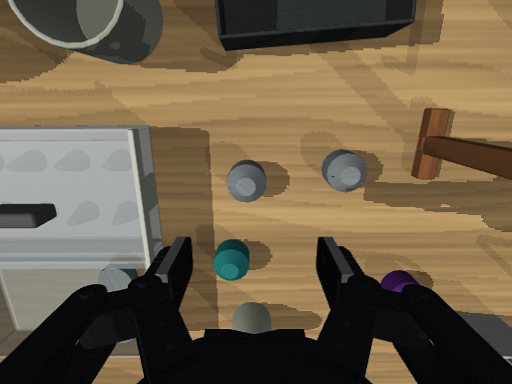

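The jar stands in the box at (117,280). The left tip is at (246,180), nearly centred. I'll grasp it low, lift it, turn to yaw 0.35 (joint-7 room) and carry it to the far-left slot.

```bash
python3 -m inch '[[0.001,-0.004,0.048,0,0,0,0.2],[0,0,0.048,0,0,0,0.2],[0,0,0.045,0,0,0,0.2],[0,0,0,0,0,0,0.2],[0,0,0.002,0,0,0,1]]' 40
python3 -m inch '[[0,0,0,0,0,0,1],[0,0,0,0,0,0,1],[0,0,0,0,0,0,1]]'
python3 -m inch '[[0,0,-0.045,0,0,0,1],[0,0,-0.045,0,0,-0.117,1],[0,0,-0.04,0,0,-0.117,1],[0,0,0,0,0,-0.117,1],[0,0,0,0,0,0,1]]'
```

```text
clock: 14.3
position: [0.6326, 0.0847, 0.0047]
tool_rot: [-3.141, 0.0, 0.001]
force: [1.3, -0.2, -0.1]
grip_width: 0.0556
finger_force: 0.0
clock: 14.6
position: [0.634, 0.0839, 0.0064]
tool_rot: [-3.141, -0.004, -0.0]
force: [-3.3, 0.9, 10.7]
grip_width: 0.0381
finger_force: 41.3
clock: 15.1
position: [0.6335, 0.0831, 0.1364]
tool_rot: [3.141, -0.004, 0.352]
force: [-0.8, 0.1, -0.9]
grip_width: 0.0383
finger_force: 40.8
```

```bash
python3 -m inch '[[-0.003,-0.044,0,0,0,0,1],[-0.003,-0.044,0,0,0,0,1],[-0.003,-0.044,0,0,0,0,1],[-0.003,-0.044,0,0,0,0,1],[-0.002,-0.044,0,0,0,0,1]]'
python3 -m inch '[[-0.002,-0.041,0,0,0,0,1],[0,0,0.02,0,0,0,1],[0,0,0,0,0,0,1]]'
```

```text
clock: 15.6
position: [0.5427, 0.2864, 0.1337]
tool_rot: [3.141, 0.0, 0.346]
force: [1.2, 0.6, -0.1]
grip_width: 0.038
finger_force: 40.8
clock: 15.9
position: [0.5262, 0.3231, 0.1118]
tool_rot: [3.141, 0.003, 0.35]
force: [0.5, -0.1, -0.7]
grip_width: 0.0382
finger_force: 40.8
```

```bash
python3 -m inch '[[0,0,0.04,0,0,0,1],[0,0,0.04,0,0,0,1],[0,0,0.018,0,0,0,1],[0,0,0,0,0,0,1]]'
python3 -m inch '[[0,0,0.002,0,0,0,1],[0,0,0,0,0,0,1]]'
```

```text
clock: 16.3
position: [0.5272, 0.3215, 0.014]
tool_rot: [3.14, 0.004, 0.349]
force: [-0.3, -0.0, -0.0]
grip_width: 0.038
finger_force: 40.7
clock: 16.5
position: [0.5288, 0.3233, 0.0153]
tool_rot: [-3.141, -0.002, 0.35]
force: [-0.9, 0.0, -0.6]
grip_width: 0.0383
finger_force: 40.8
```

```bash
python3 -m inch '[[0,0,0.003,0,0,0,1],[0,0,0,0,0,0,1]]'
python3 -m inch '[[0,0,0.002,0,0,0,1],[0,0,0,0,0,0,1]]'
```

```text
clock: 16.7
position: [0.5283, 0.323, 0.0113]
tool_rot: [-3.142, -0.001, 0.35]
force: [0.2, -0.2, -0.9]
grip_width: 0.038
finger_force: 40.8
clock: 16.9
position: [0.5282, 0.3231, 0.0094]
tool_rot: [3.142, -0.001, 0.351]
force: [-2.9, -2.4, 10.8]
grip_width: 0.0384
finger_force: 41.9
```

```bash
python3 -m inch '[[0,0,0,0,0,0,0.4],[0,0,0,0,0,0,0.4],[0,0,0,0,0,0,0.4],[0,0,-0.03,0,0,0,0.4],[0,0,-0.05,0,0,0,0.4]]'
python3 -m inch '[[0,0.02,-0.05,0,0,0,0.3],[0,0.045,0,0,0,0,0.2],[0,0.045,0,0,0,0,0.2],[0,0.045,0,0,0,0,0.2],[0,0.045,0,0,0,0,0.2]]'
python3 -m inch '[[-0.005,0.045,0,0,0,0,0.2],[0,0.045,0,0,0,0,0.2],[0,0.045,0,0,0,0,0.2],[0,0.022,0,0,0,0,0.2],[0,0,0,0,0,0,0.2]]'
python3 - <<'E'
from h import *
st();C=cam("wrist");grab("wrist","pics/w8.png")
for r in landmark_of("tip_a","wrist")[:4]: print(round(r["score"],2),np.round(r["xy"]),np.round(toworld("wrist",r["xy"],0,C),3))
E
```

```text
clock: 17.4
position: [0.5263, 0.322, 0.0869]
tool_rot: [3.141, 0.005, 0.351]
force: [0.9, 0.2, 0.7]
grip_width: 0.0511
finger_force: 0.0
clock: 17.9
position: [0.5965, 0.1347, 0.1352]
tool_rot: [3.142, -0.0, 0.351]
force: [0.1, 1.1, 0.8]
grip_width: 0.0685
finger_force: 0.0
clock: 18.4
position: [0.646, -0.0171, 0.1346]
tool_rot: [3.14, 0.001, 0.346]
force: [0.1, -0.2, -0.6]
grip_width: 0.0681
finger_force: 0.0
{'clock': 18.4, 'position': [0.646, -0.017, 0.135], 'tool_rot': [3.14, 0.001, 0.346], 'force': [0.128, -0.175, -0.554], 'grip_width': 0.068, 'qpos': [0.192, 0.688, -0.398, 1.608, 0.318, 0.911, -1.547]}
0.93 [482. 181.] [ 0.727 -0.242  0.   ]
0.8 [273. 309.] [ 0.504 -0.095  0.   ]
0.69 [115. 232.] [0.541 0.106 0.   ]
0.55 [251. 183.] [ 0.644 -0.017  0.   ]
```

```bash
python3 -m inch '[[0,0,0.045,0,0,0,0.2],[0,0,0.045,0,0,0,0.2],[0,0,0.039,0,0,0,0.2],[0,0,0,0,0,0,0.2],[0,0,0.002,0,0,0,1]]' 40
python3 -m inch '[[0,0,0,0,0,0,1],[0,0,0,0,0,0,1],[0,0,0,0,0,0,1]]'
python3 -m inch '[[0,0,-0.045,0,0,0,1],[0,0,-0.045,0,0,0,1],[0,0,-0.04,0,0,0,1],[0,0,0,0,0,0,1]]'
```

```text
clock: 19.0
position: [0.6455, -0.0112, 0.0049]
tool_rot: [-3.141, -0.0, 0.352]
force: [0.1, 1.0, 0.7]
grip_width: 0.0555
finger_force: 0.0
clock: 19.3
position: [0.6467, -0.0122, 0.0065]
tool_rot: [3.141, -0.003, 0.351]
force: [-1.4, 2.9, 10.7]
grip_width: 0.0381
finger_force: 41.3
clock: 19.7
position: [0.6484, -0.0125, 0.1412]
tool_rot: [3.138, -0.009, 0.35]
force: [1.3, -0.6, -0.2]
grip_width: 0.038
finger_force: 40.9
```

```bash
python3 -m inch '[[-0.006,-0.042,0,0,0,0,1],[-0.006,-0.042,0,0,0,0,1],[-0.006,-0.042,0,0,0,0,1],[-0.006,-0.042,0,0,0,0,1],[-0.006,-0.042,0,0,0,0,1]]'
python3 -m inch '[[-0.006,-0.042,0,0,0,0,1],[-0.006,-0.042,0,0,0,0,1],[-0.006,-0.042,0,0,0,0,1],[-0.005,-0.041,0,0,0,0,1],[0,0,0.02,0,0,0,1]]'
python3 -m inch '[[0,0,0,0,0,0,1]]'
python3 -c "
from h import *
st();grab('wrist','pics/w9.png')"
```

```text
clock: 20.2
position: [0.5443, 0.1755, 0.1349]
tool_rot: [3.141, -0.001, 0.35]
force: [0.9, 0.1, 0.1]
grip_width: 0.0384
finger_force: 40.9
clock: 20.7
position: [0.4639, 0.3298, 0.1167]
tool_rot: [-3.137, -0.005, 0.357]
force: [0.8, -1.0, -1.3]
grip_width: 0.0382
finger_force: 40.9
clock: 20.8
position: [0.4648, 0.3234, 0.1131]
tool_rot: [3.141, 0.002, 0.353]
force: [0.7, -0.6, -1.2]
grip_width: 0.0385
finger_force: 40.9
{'clock': 20.8, 'position': [0.465, 0.323, 0.113], 'tool_rot': [3.141, 0.002, 0.353], 'force': [0.735, -0.642, -1.169], 'grip_width': 0.038, 'qpos': [-0.416, 0.611, -0.416, 1.839, 0.342, 0.763, -2.233]}
```

View pics/w9.png

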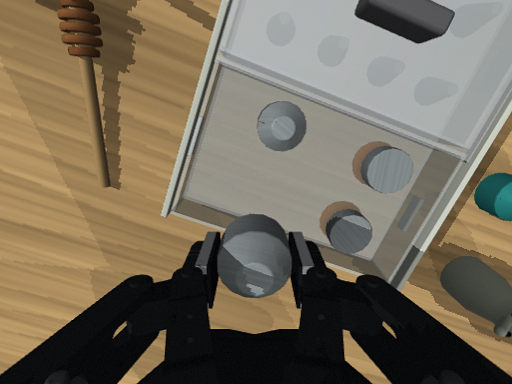

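The picture shows the two jars and the first tip upright on the floor at (375,170), (347,228) and (280,127). I'll lower the last tip slightly farther in.

```bash
python3 -m inch '[[0.007,0.002,0.04,0,0,0,1],[0,0,0.04,0,0,0,1],[0,0,0.019,0,0,0,1],[0,0,0,0,0,0,1]]'
python3 -m inch '[[0,0,0.003,0,0,0,1],[0,0,0,0,0,0,1]]'
python3 -m inch '[[0,0,0.002,0,0,0,1],[0,0,0,0,0,0,1]]'
```

```text
clock: 21.25
position: [0.4731, 0.3219, 0.0136]
tool_rot: [3.14, 0.003, 0.349]
force: [0.1, 0.1, -1.3]
grip_width: 0.0385
finger_force: 40.8
clock: 21.45
position: [0.4743, 0.3237, 0.0134]
tool_rot: [-3.141, -0.002, 0.35]
force: [1.2, -0.1, -0.1]
grip_width: 0.0383
finger_force: 40.9
clock: 21.65
position: [0.4738, 0.3238, 0.0108]
tool_rot: [-3.141, -0.001, 0.35]
force: [0.3, 0.3, -1.1]
grip_width: 0.0381
finger_force: 40.9
```

```bash
python3 -m inch '[[0,0,0.0015,0,0,0,1],[0,0,0,0,0,0,0.4],[0,0,0,0,0,0,0.4],[0,0,0,0,0,0,0.4]]'
python3 -m inch '[[0,0,-0.03,0,0,0,0.4],[0,0,-0.05,0,0,0,0.4],[0,0,-0.05,0,0,0,0.4],[0,0,-0.02,0,0,-0.15,0.4],[0,0,0,0,0,-0.15,0.4]]'
python3 -m inch '[[0,0,0,0,0,-0.15,0.4],[0,0,0,0,0,-0.15,0.4],[0,0,0,0,0,-0.15,0.4],[0,0,0,0,0,-0.15,0.4],[0,0,0,0,0,-0.15,0.4]]'
python3 -m inch '[[0,0,0,0,0,-0.15,0.4],[-0.02,0.04,0,0,0,-0.02,0.4],[-0.02,0.04,0,0,0,0,0.4],[0,0.04,0,0,0,0,0.4],[0,0,0,0,0,0,0.4]]'
python3 - <<'E'
from h import *
st();C=cam("wrist");grab("wrist","pics/w10.png")
for l,z in(("lid_grip",.0635),("box_floor",.003),("tip_a",0),("jar_a",0)):
  for r in landmark_of(l,"wrist")[:2]: print(l,round(r["score"],2),np.round(r["xy"]),np.round(toworld("wrist",r["xy"],z,C),3))
E
```

```text
clock: 22.05
position: [0.4734, 0.3237, 0.0086]
tool_rot: [-3.142, -0.0, 0.351]
force: [0.5, 1.2, 0.2]
grip_width: 0.051
finger_force: 0.0
clock: 22.55
position: [0.4746, 0.3246, 0.1621]
tool_rot: [3.141, -0.005, 0.656]
force: [0.2, 0.1, -0.8]
grip_width: 0.0515
finger_force: 0.0
clock: 23.05
position: [0.4733, 0.3236, 0.1586]
tool_rot: [3.142, 0.0, 1.407]
force: [-0.6, 0.3, -0.6]
grip_width: 0.0512
finger_force: 0.0
clock: 23.55
position: [0.5972, 0.2806, 0.1578]
tool_rot: [3.141, 0.0, 1.566]
force: [-1.3, -0.8, -1.3]
grip_width: 0.0514
finger_force: 0.0
{'clock': 23.55, 'position': [0.597, 0.281, 0.158], 'tool_rot': [3.141, 0.0, 1.566], 'force': [-1.318, -0.805, -1.318], 'grip_width': 0.051, 'qpos': [-0.092, 0.746, -0.712, 1.541, 0.536, 1.056, -0.946]}
lid_grip 0.9 [274. 188.] [0.616 0.285 0.063]
box_floor 0.59 [164. 177.] [0.498 0.279 0.003]
tip_a 0.9 [134. 138.] [0.469 0.322 0.   ]
tip_a 0.87 [210. 305.] [0.539 0.107 0.   ]
jar_a 0.8 [143. 213.] [0.468 0.236 0.   ]
jar_a 0.71 [202. 213.] [0.537 0.235 0.   ]
```

View pics/w10.png

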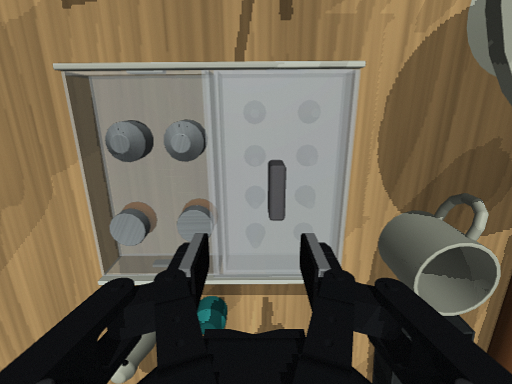

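All four things stand in the box at (128,140), (184,140), (128,228) and (193,222). The lid grip is at (277,190). I'll grasp it and slide.

```bash
python3 -m inch '[[0.002,0.021,0.04,0,0,0,0.4],[0,0,0.04,0,0,0,0.4],[0,0,0.02,0,0,0,0.4],[0,0,0,0,0,0,0.4],[0,0,0,0,0,0,1]]' 40
python3 -m inch '[[0,0,0,0,0,0,1],[0,0,0,0,0,0,1],[0,0,0,0,0,0,1],[0,0,0,0,0,0,1]]'
```

```text
clock: 24.3
position: [0.6139, 0.2857, 0.06]
tool_rot: [3.141, -0.001, 1.571]
force: [0.6, 0.3, 0.7]
grip_width: 0.038
finger_force: 0.0
clock: 24.7
position: [0.6148, 0.2854, 0.0607]
tool_rot: [3.139, -0.001, 1.571]
force: [-0.1, 0.0, 9.5]
grip_width: 0.013
finger_force: 40.2
```

```bash
python3 -m inch '[[0,-0.02,0,0,0,0,1],[0,-0.03,0,0,0,0,1],[0,-0.03,0,0,0,0,1],[0,-0.03,0,0,0,0,1],[0,0,0,0,0,0,1]]'
python3 -m inch '[[0,-0.01,0,0,0,0,1],[0,-0.005,0,0,0,0,1],[0,0,0,0,0,0,1]]'
```

```text
clock: 25.2
position: [0.5017, 0.2852, 0.0607]
tool_rot: [3.14, 0.001, 1.573]
force: [-0.1, -1.0, 4.7]
grip_width: 0.0131
finger_force: 40.6
clock: 25.5
position: [0.4956, 0.2852, 0.0609]
tool_rot: [3.13, -0.004, 1.568]
force: [37.6, 3.1, -13.7]
grip_width: 0.0129
finger_force: 41.6
```

```bash
python3 -m inch '[[0,0.006,0,0,0,0,1],[0,0,0,0,0,0,1]]'
python3 -c "
from h import *
st();a=grab('wrist');b=grab('scene');c=grab('side')
cv2.imwrite('pics/w11.png',np.hstack([a[60:360,60:400],cv2.resize(b[155:225,230:340],(330,300)),cv2.resize(c[230:340,190:330],(130,300))])[:,:,::-1])
C=cam('wrist')
for l,z in(('lid_grip',.0635),('box_floor',.003)):
  for n in('wrist','scene','side'):
    for r in landmark_of(l,n)[:1]: print(l,n,round(r['score'],2),np.round(r['xy']),np.round(toworld(n,r['xy'],z),3))
"
```

```text
clock: 25.7
position: [0.4971, 0.2853, 0.0607]
tool_rot: [3.138, -0.001, 1.57]
force: [0.4, -4.0, 16.8]
grip_width: 0.0132
finger_force: 46.1
{'clock': 25.7, 'position': [0.497, 0.285, 0.061], 'tool_rot': [3.138, -0.001, 1.57], 'force': [0.355, -3.972, 16.832], 'grip_width': 0.013, 'qpos': [-0.173, 0.754, -0.653, 1.841, 0.646, 0.766, -1.179]}
lid_grip wrist 0.88 [256. 246.] [0.498 0.284 0.064]
lid_grip scene 0.67 [268. 179.] [0.485 0.282 0.064]
lid_grip side 0.7 [288. 274.] [0.492 0.29  0.064]
box_floor scene 0.72 [271. 194.] [0.505 0.279 0.003]
box_floor side 0.64 [285. 291.] [0.496 0.287 0.003]
```

View pics/w11.png

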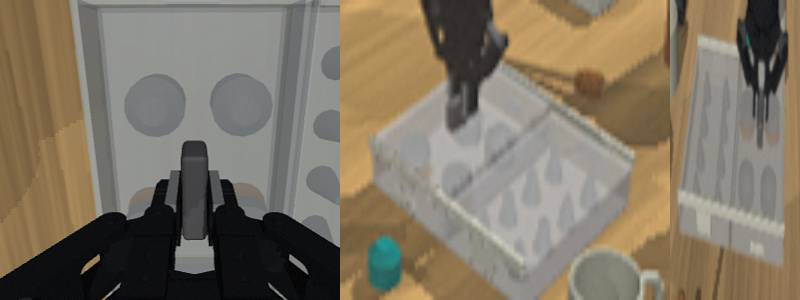

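The cover now lies over the four things. The grip stopped hard at x=0.4956, which matches the box centre of 0.497 from the walls. I'll give it a last light nudge and release.

```bash
python3 -m inch '[[0,-0.003,0,0,0,0,1],[0,0,0,0,0,0,1]]'
python3 -m inch '[[0,0,0,0,0,0,0.4],[0,0,0,0,0,0,0.4],[0,0,-0.05,0,0,0,0.4],[0,0,-0.05,0,0,0,0.4],[0,0,-0.05,0,0,0,0.4]]'
python3 -m inch '[[0,0,-0.05,0,0,0.1,0],[0,0,-0.04,0,0,0.1,0],[0,0,0,0,0,0.1,0],[-0.01,0,0,0,0,0.1,0],[0,0,0,0,0,0,0]]'
python3 - <<'E'
from h import *
st();C=cam("wrist");im=grab("wrist","pics/w12.png")
for l,z in(("lid_grip",.0635),("box_floor",.003)):
  for r in landmark_of(l,"wrist")[:2]: print(l,round(r["score"],2),np.round(r["xy"]),np.round(toworld("wrist",r["xy"],z,C),3))
E
```

```text
clock: 26.35
position: [0.4958, 0.2852, 0.0608]
tool_rot: [3.134, -0.002, 1.569]
force: [18.7, -0.3, 2.5]
grip_width: 0.0133
finger_force: 44.0
clock: 26.85
position: [0.4911, 0.285, 0.2107]
tool_rot: [-3.141, -0.0, 1.572]
force: [1.4, -1.1, 0.5]
grip_width: 0.0514
finger_force: 0.0
clock: 27.35
position: [0.4886, 0.2746, 0.2992]
tool_rot: [3.141, 0.0, 1.168]
force: [0.9, 0.5, 0.5]
grip_width: 0.0857
finger_force: 0.0
{'clock': 27.35, 'position': [0.489, 0.275, 0.299], 'tool_rot': [3.141, 0.0, 1.168], 'force': [0.927, 0.488, 0.453], 'grip_width': 0.086, 'qpos': [-0.082, 0.431, -0.741, 1.662, 0.313, 1.171, -1.304]}
lid_grip 0.86 [255. 153.] [0.496 0.284 0.064]
box_floor 0.68 [478. 209.] [0.804 0.038 0.003]
```

The cover is home (grip at x=0.496). I'll compute the hooks from two earlier wrist views and move above the square pail.

```bash
python3 -m inch '[[0,0,0,0,0,-0.114,0],[0,0,0,0,0,-0.114,0],[0,0,0,0,0,-0.114,0],[-0.048,-0.004,0,0,0,0,0],[-0.048,-0.004,0,0,0,0,0]]'
python3 -m inch '[[-0.049,-0.004,0,0,0,0,0],[-0.049,-0.004,0,0,0,0,0],[-0.049,-0.004,0,0,0,0,0],[-0.049,-0.004,0,0,0,0,0],[-0.049,-0.004,0,0,0,0,0]]'
python3 -m inch '[[-0.049,-0.004,0,0,0,0,0],[-0.047,-0.002,0,0,0,0,0],[0,0,0,0,0,0,0]]'
python3 - <<'E'
from h import *
st();C=cam("wrist");grab("wrist","pics/w13.png");print(np.round(C[2],3).tolist())
for l,z in(("pail_square",0),("pail_square_bar",.145),("pail_round_bar",.145),("hook_left",.239),("hook_right",.239)):
  for n in("wrist","side"):
    if n=="side" and l=="pail_square": grab("side")
    for r in landmark_of(l,n)[:2]: print(l,n,round(r["score"],2),np.round(r["xy"]),np.round(toworld(n,r["xy"],z),3))
K,d,_=cam("wrist"); T=np.array([[0.009,-0.954,-0.3,0.502],[-1,-0.009,0,-0.289],[-0.002,0.3,-0.954,0.545],[0,0,0,1]])
for p in((262,30),(262,5),(262,64),(92,35),(88,5),(78,54)): print("w1",p,toworld("",p,.239,(K,d,T)))
E
```

```text
clock: 28.0
position: [0.4747, 0.1801, 0.2979]
tool_rot: [-3.14, -0.001, 1.518]
force: [1.2, -0.9, -0.4]
grip_width: 0.0854
finger_force: 0.0
clock: 28.5
position: [0.4408, -0.0651, 0.2986]
tool_rot: [3.141, -0.0, 1.516]
force: [1.2, -0.6, -0.6]
grip_width: 0.0852
finger_force: 0.0
clock: 28.8
position: [0.4286, -0.1643, 0.298]
tool_rot: [-3.14, 0.001, 1.508]
force: [0.4, 1.9, 0.1]
grip_width: 0.0852
finger_force: 0.0
{'clock': 28.8, 'position': [0.429, -0.164, 0.298], 'tool_rot': [-3.14, 0.001, 1.508], 'force': [0.363, 1.901, 0.072], 'grip_width': 0.085, 'qpos': [0.832, 0.234, -0.703, 1.903, 0.173, 1.066, -0.004]}
[[0.998, -0.059, -0.02, 0.434], [-0.062, -0.952, -0.301, -0.089], [-0.001, 0.302, -0.953, 0.441], [0.0, 0.0, 0.0, 1.0]]
pail_square wrist 0.79 [253. 165.] [ 0.428 -0.177  0.   ]
pail_square_bar wrist 0.65 [252. 194.] [ 0.427 -0.178  0.145]
pail_square_bar side 0.62 [321. 163.] [ 0.415 -0.184  0.145]
pail_round_bar wrist 0.55 [267. 323.] [ 0.436 -0.359  0.145]
pail_round_bar side 0.92 [317. 142.] [ 0.425 -0.374  0.145]
hook_left wrist 0.78 [480. 141.] [ 0.597 -0.118  0.239]
hook_left side 0.65 [269. 142.] [ 0.586 -0.114  0.239]
hook_left side 0.2 [287. 272.] [0.489 0.477 0.239]
hook_right side 0.95 [273. 124.] [ 0.591 -0.292  0.239]
hook_right side 0.58 [317. 200.] [0.439 0.229 0.239]
w1 (262, 30) [ 0.5714787  -0.29535122  0.239     ]
w1 (262, 5) [ 0.59267745 -0.29498972  0.239     ]
w1 (262, 64) [ 0.54099713 -0.29587171  0.239     ]
w1 (92, 35) [ 0.56584094 -0.12814407  0.239     ]
w1 (88, 5) [ 0.59146302 -0.12851379  0.239     ]
w1 (78, 54) [ 0.54873576 -0.11126675  0.239     ]
```

View pics/w13.png

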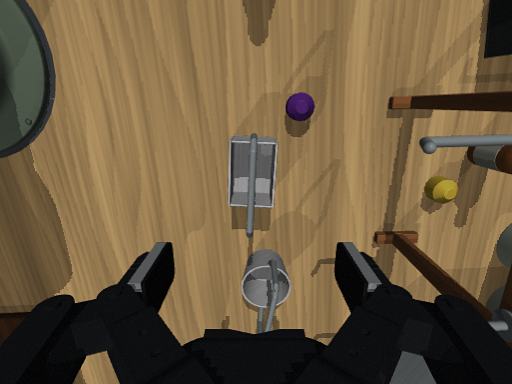

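The square pail's bar runs from (254,135) to (249,235). The left hook runs from its tip at (428,145) to the right. Turning those into coordinates.

Run:
```python
from h import *
C=cam("wrist");w=lambda p,z:np.round(toworld("wrist",p,z,C),4)
print("bar",w((254,137),.145),w((249,233),.145)," hook",w((428,145),.264),w((460,142),.239),w((510,140),.239))
for r in outline_of("pail_square","wrist")[:1]: print(r["rect"])
print("posts",w((400,103),.01),w((383,237),.01))
```

```text
bar [ 0.4328 -0.1164  0.145 ] [ 0.4205 -0.2275  0.145 ]  hook [ 0.5443 -0.1145  0.264 ] [ 0.5827 -0.118   0.239 ] [ 0.6189 -0.1185  0.239 ]
[228.7, 136.0, 278.1, 238.7]
posts [ 0.6511 -0.094   0.01  ] [ 0.644  -0.3138  0.01  ]
```

```bash
python3 -m inch '[[0.012,0,0.04,0,0,0.024,0],[0,0,0.045,0,0,0,0],[0,0,0.045,0,0,0,0],[0,0,0.042,0,0,0,0],[0,0,0,0,0,0,0]]' 90
python3 -m inch '[[0,0,0,0,0,0,1],[0,0,0,0,0,0,1],[0,0,0,0,0,0,1],[0,0,0,0,0,0,1],[0,0,0,0,0,0,1]]'
```

```text
clock: 29.95
position: [0.428, -0.146, 0.123]
tool_rot: [-3.135, -0.002, 1.49]
force: [-0.3, 0.5, 2.1]
grip_width: 0.0855
finger_force: 0.0
clock: 30.45
position: [0.4306, -0.1473, 0.1273]
tool_rot: [3.14, 0.001, 1.488]
force: [-1.5, 0.1, 0.4]
grip_width: 0.0123
finger_force: 0.2
```

```bash
python3 -m inch '[[-0.006,0,0,0,0,0,1],[0,0,0,0,0,0,1],[0,0,0,0,0,0,1]]'
python3 -m inch '[[0,0,-0.02,0,0,0,1],[0,0,-0.02,0,0,0,1],[0,0,0,0,0,0,1]]'
```

```text
clock: 30.75
position: [0.4315, -0.1509, 0.1282]
tool_rot: [3.138, -0.002, 1.491]
force: [-4.2, 19.8, 37.0]
grip_width: 0.005
finger_force: 89.0
clock: 31.05
position: [0.4308, -0.1534, 0.1684]
tool_rot: [3.139, 0.001, 1.488]
force: [-0.0, -0.7, -2.5]
grip_width: 0.0049
finger_force: 89.3
```

The pail is held. I'll lift the bar above the hook tip and carry it over the left hook.

```bash
python3 -m inch '[[0,0,-0.03,0,0,0,1],[0,0,-0.03,0,0,0,1],[0,0,-0.03,0,0,0,1],[0,0,-0.02,0,0,-0.05,1],[0,0,0,0,0,0,1]]'
python3 -m inch '[[0.017,0.02,0,0,0,0,1],[0.017,0.035,0,0,0,0,1],[0.017,0.035,0,0,0,0,1],[0.0165,0.035,0,0,0,0,1],[0,0.036,0,0,0,0,1]]'
python3 -m inch '[[0,0,0,0,0,0,1],[0,0,0,0,0,0,1]]'
python3 - <<'E'
from h import *
st();grab("side","pics/s.png");grab("scene")
for n in("side","scene"):
  for l,z in(("pail_square_bar",.285),("hook_left",.239),("pail_square",.14)):
    for r in landmark_of(l,n)[:2]: print(n,l,round(r["score"],2),np.round(r["xy"]),np.round(toworld(n,r["xy"],z),3))
E
```

```text
clock: 31.55
position: [0.4306, -0.1535, 0.2779]
tool_rot: [3.139, 0.002, 1.539]
force: [-0.2, -0.3, -3.4]
grip_width: 0.0052
finger_force: 89.3
clock: 32.05
position: [0.594, -0.0881, 0.2745]
tool_rot: [-3.14, -0.001, 1.54]
force: [0.2, -0.1, -1.3]
grip_width: 0.0049
finger_force: 89.4
clock: 32.25
position: [0.5927, -0.0904, 0.274]
tool_rot: [-3.139, -0.001, 1.538]
force: [-1.4, 0.7, -3.4]
grip_width: 0.0048
finger_force: 89.3
{'clock': 32.25, 'position': [0.593, -0.09, 0.274], 'tool_rot': [-3.139, -0.001, 1.538], 'force': [-1.421, 0.746, -3.389], 'grip_width': 0.005, 'qpos': [0.525, 0.516, -0.695, 1.592, 0.35, 1.165, -0.279]}
side pail_square_bar 0.55 [315. 179.] [0.447 0.215 0.285]
side pail_square_bar 0.54 [217. 193.] [0.649 0.309 0.285]
side hook_left 0.71 [269. 144.] [ 0.584 -0.097  0.239]
side pail_square 0.57 [270. 167.] [ 0.584 -0.136  0.14 ]
scene pail_square_bar 0.77 [194. 180.] [ 0.579 -0.115  0.285]
scene hook_left 0.84 [195. 198.] [ 0.594 -0.127  0.239]
scene pail_square 0.94 [197. 220.] [ 0.57  -0.114  0.14 ]
```

The pail bar is over the hook (bar y≈-0.117, hook y≈-0.12). Lowering it.

```bash
python3 -m inch '[[0,0,0.02,0,0,0,1],[0,0,0.018,0,0,0,1],[0,0,0,0,0,0,1]]'
python3 -m inch '[[0,0,0.005,0,0,0,1],[0,0,0,0,0,0,1]]'
python3 -m inch '[[0,0,0.003,0,0,0,1],[0,0,0,0,0,0,1]]'
```

```text
clock: 32.95
position: [0.5918, -0.0909, 0.2368]
tool_rot: [-3.139, -0.0, 1.539]
force: [-0.3, 0.1, -2.3]
grip_width: 0.0047
finger_force: 89.2
clock: 33.15
position: [0.5931, -0.0907, 0.2339]
tool_rot: [3.141, 0.0, 1.539]
force: [-0.3, -0.0, -3.3]
grip_width: 0.005
finger_force: 89.2
clock: 33.35
position: [0.593, -0.0907, 0.2307]
tool_rot: [3.141, 0.0, 1.539]
force: [-0.9, -0.3, -2.6]
grip_width: 0.0049
finger_force: 89.2
```

```bash
python3 -m inch '[[0,0,0.003,0,0,0,1],[0,0,0,0,0,0,1]]'
python3 -m inch '[[0,0,0.002,0,0,0,1],[0,0,0,0,0,0,1]]'
python3 -m inch '[[0,0,0.002,0,0,0,1],[0,0,0,0,0,0,1]]'
```

```text
clock: 33.55
position: [0.5928, -0.0907, 0.2273]
tool_rot: [-3.141, 0.0, 1.539]
force: [0.6, -0.3, -3.2]
grip_width: 0.0049
finger_force: 89.2
clock: 33.75
position: [0.5929, -0.0907, 0.2253]
tool_rot: [-3.141, -0.0, 1.539]
force: [-0.8, 0.7, -2.2]
grip_width: 0.0048
finger_force: 89.2
clock: 33.95
position: [0.5931, -0.0906, 0.2238]
tool_rot: [3.141, 0.0, 1.539]
force: [-1.9, -0.6, 5.0]
grip_width: 0.0047
finger_force: 89.7
```

```bash
python3 -m inch '[[0,0,0,0,0,0,0.85],[0,0,0,0,0,0,0.75],[0,0,0,0,0,0,0.65],[0,0,0,0,0,0,0.65],[0,0,0,0,0,0,0.65]]'
python3 -m inch '[[0,0,-0.01,0,0,0,0.65],[0,0,-0.04,0,0,0,0.65],[0,0,-0.05,0,0,0,0.65],[0,0,0,0,0,0,0.65]]'
python3 - <<'E'
from h import *
st();grab("side","pics/s2.png");grab("scene","pics/sc2.png")
for n in("side","scene"):
  for l,z in(("pail_square_bar",.243),("hook_left",.239),("pail_square",.098),("pail_round_bar",.145),("hook_right",.239)):
    for r in landmark_of(l,n)[:2]: print(n,l,round(r["score"],2),np.round(r["xy"]),np.round(toworld(n,r["xy"],z),3))
E
```

```text
clock: 34.45
position: [0.5929, -0.0907, 0.2235]
tool_rot: [3.142, -0.0, 1.539]
force: [0.8, 0.1, -0.1]
grip_width: 0.0301
finger_force: 0.0
clock: 34.85
position: [0.595, -0.09, 0.3304]
tool_rot: [3.133, 0.0, 1.539]
force: [-0.1, 0.3, -0.3]
grip_width: 0.0297
finger_force: 0.0
{'clock': 34.85, 'position': [0.595, -0.09, 0.33], 'tool_rot': [3.133, 0.0, 1.539], 'force': [-0.11, 0.25, -0.296], 'grip_width': 0.03, 'qpos': [0.535, 0.469, -0.712, 1.517, 0.317, 1.264, -0.249]}
side pail_square_bar 0.68 [270. 138.] [ 0.585 -0.133  0.243]
side hook_left 0.93 [267. 144.] [ 0.59  -0.089  0.239]
side pail_square 0.88 [266. 179.] [ 0.596 -0.127  0.098]
side pail_square 0.6 [286. 292.] [0.49  0.383 0.098]
side pail_round_bar 0.95 [315. 144.] [ 0.435 -0.354  0.145]
side pail_round_bar 0.22 [268. 140.] [ 0.615 -0.367  0.145]
side hook_right 0.87 [277. 124.] [ 0.58  -0.294  0.239]
scene pail_square_bar 0.92 [197. 194.] [ 0.585 -0.114  0.243]
scene hook_left 0.56 [195. 199.] [ 0.597 -0.129  0.239]
scene pail_square 0.91 [201. 236.] [ 0.592 -0.124  0.098]
scene pail_round_bar 0.96 [ 93. 241.] [ 0.444 -0.378  0.145]
scene hook_right 0.57 [140. 227.] [ 0.595 -0.297  0.239]
```

The square pail hangs on the left hook (bar (0.585,-0.12), pail foot below it, so no tilt). Now the round pail.

```bash
python3 -m inch '[[-0.044,-0.022,0,0,0,0,0.65],[-0.044,-0.022,0,0,0,0,0.65],[-0.044,-0.022,0,0,0,0,0.65],[-0.044,-0.022,0,0,0,0,0.3],[-0.044,-0.022,0,0,0,0,0]]'
python3 -m inch '[[-0.045,-0.022,0,0,0,0,0],[-0.045,-0.023,0,0,0,0,0],[0,0,0,0,0,0.094,0],[0,0,0,0,0,0.094,0],[0,0,0,0,0,0,0]]'
python3 - <<'E'
from h import *
st();C=cam("wrist");im=grab("wrist","pics/w14.png")
for l,z in(("pail_round_bar",.145),("pail_round",0)):
  for r in landmark_of(l,"wrist")[:1]: print(l,round(r["score"],2),np.round(r["xy"]),np.round(toworld("wrist",r["xy"],z,C),3))
for l in("pail_round",):
  r=outline_of(l,"wrist")[0]; print(r["rect"],r["score"])
# extreme points of the handle: region ends, row by row
ys,xs=np.where(r["region"])
for y in range(ys.min(),ys.max()+1,max(1,(ys.max()-ys.min())//14)): 
  q=xs[ys==y]; print(y,q.min(),q.max(),len(q),np.round(toworld("wrist",(q.mean(),y),.145,C)[:2],3))
E
```

```text
clock: 35.95
position: [0.4747, -0.3087, 0.3236]
tool_rot: [3.141, 0.0, 1.539]
force: [0.7, -0.4, 0.5]
grip_width: 0.0581
finger_force: 0.0
clock: 36.45
position: [0.4283, -0.3952, 0.3235]
tool_rot: [-3.141, -0.0, 1.348]
force: [-0.5, 0.2, 1.1]
grip_width: 0.0857
finger_force: 0.0
{'clock': 36.45, 'position': [0.428, -0.395, 0.323], 'tool_rot': [-3.141, -0.0, 1.348], 'force': [-0.518, 0.17, 1.052], 'grip_width': 0.086, 'qpos': [1.068, 0.422, -0.6, 1.574, 0.248, 1.223, 0.202]}
pail_round_bar 0.6 [255. 143.] [ 0.437 -0.364  0.145]
pail_round 0.88 [252. 135.] [ 0.431 -0.369  0.   ]
[225.8, 94.6, 284.9, 197.5] 0.88
93 254 255 2 [ 0.449 -0.31 ]
100 251 257 7 [ 0.447 -0.317]
107 251 257 7 [ 0.445 -0.325]
114 240 268 29 [ 0.443 -0.332]
121 232 276 45 [ 0.442 -0.339]
128 228 280 53 [ 0.44  -0.347]
135 227 281 55 [ 0.438 -0.354]
142 227 281 55 [ 0.437 -0.362]
149 229 278 50 [ 0.434 -0.37 ]
156 233 274 42 [ 0.432 -0.378]
163 243 266 24 [ 0.432 -0.386]
170 251 257 7 [ 0.429 -0.394]
177 251 257 7 [ 0.427 -0.403]
184 251 256 6 [ 0.425 -0.411]
191 251 256 6 [ 0.423 -0.42 ]
```

The bar is in line with the tool and the TCP is directly over the grasp spot. Descending and grasping.

```bash
python3 -m inch '[[0,0,0.04,0,0,0,0],[0,0,0.045,0,0,0,0],[0,0,0.045,0,0,0,0],[0,0,0.045,0,0,0,0.2],[0,0,0.018,0,0,0,0.4]]'
python3 -m inch '[[0,0,0,0,0,0,1],[0,0,0,0,0,0,1],[0,0,0,0,0,0,1],[0,0,0,0,0,0,1],[0,0,0,0,0,0,1]]'
python3 -m inch '[[0,0,0,0,0,0,1],[0,0,0,0,0,0,1]]'
```

```text
clock: 37.15
position: [0.4271, -0.3936, 0.1267]
tool_rot: [-3.138, -0.002, 1.353]
force: [-0.6, -0.3, 0.3]
grip_width: 0.0592
finger_force: 0.0
clock: 37.65
position: [0.4289, -0.3958, 0.1322]
tool_rot: [3.14, 0.002, 1.351]
force: [-1.3, -0.6, 6.0]
grip_width: 0.0045
finger_force: 88.3
clock: 37.85
position: [0.4289, -0.3958, 0.1322]
tool_rot: [3.14, 0.002, 1.351]
force: [-0.8, -1.8, 6.0]
grip_width: 0.0048
finger_force: 88.3
```

```bash
python3 -m inch '[[0,0,-0.02,0,0,0,1],[0,0,-0.04,0,0,0,1],[0,0,-0.04,0,0,-0.094,1],[0,0,-0.035,0,0,-0.093,1],[0,0,-0.01,0,0,0,1]]'
python3 -m inch '[[0.017,0.02,0,0,0,0,1],[0.016,0.034,0,0,0,0,1],[0.016,0.034,0,0,0,0,1],[0.016,0.034,0,0,0,0,1],[0.016,0.034,0,0,0,0,1]]'
python3 -m inch '[[0,0,0,0,0,0,1],[0,0,0,0,0,0,1]]'
python3 - <<'E'
from h import *
st();grab("side","pics/s3.png");grab("scene","pics/sc3.png")
for n in("side","scene"):
  for l,z in(("pail_round_bar",.290),("hook_right",.239),("pail_round",.145),("pail_square_bar",.243)):
    for r in landmark_of(l,n)[:2]: print(n,l,round(r["score"],2),np.round(r["xy"]),np.round(toworld(n,r["xy"],z),3))
E
```

```text
clock: 38.35
position: [0.4295, -0.3956, 0.2802]
tool_rot: [3.137, 0.004, 1.541]
force: [1.5, -0.4, -0.5]
grip_width: 0.0045
finger_force: 88.7
clock: 38.85
position: [0.5881, -0.3186, 0.2758]
tool_rot: [3.141, 0.0, 1.536]
force: [-0.1, 0.3, -1.3]
grip_width: 0.0044
finger_force: 88.5
clock: 39.05
position: [0.5874, -0.3184, 0.2753]
tool_rot: [-3.141, -0.0, 1.538]
force: [0.1, 0.3, -1.6]
grip_width: 0.0042
finger_force: 88.5
{'clock': 39.05, 'position': [0.587, -0.318, 0.275], 'tool_rot': [-3.141, -0.0, 1.538], 'force': [0.145, 0.259, -1.638], 'grip_width': 0.004, 'qpos': [0.786, 0.618, -0.625, 1.4, 0.366, 1.241, 0.098]}
side pail_round_bar 0.57 [276. 111.] [ 0.583 -0.278  0.29 ]
side hook_right 0.88 [275. 125.] [ 0.582 -0.276  0.239]
side pail_round 0.9 [276. 148.] [ 0.579 -0.288  0.145]
side pail_round 0.23 [192. 226.] [0.737 0.244 0.145]
side pail_square_bar 0.64 [270. 140.] [ 0.586 -0.122  0.243]
scene pail_round_bar 0.91 [134. 213.] [ 0.6   -0.306  0.29 ]
scene hook_right 0.95 [140. 227.] [ 0.596 -0.298  0.239]
scene pail_round 0.96 [146. 251.] [ 0.582 -0.295  0.145]
scene pail_round 0.45 [220. 212.] [ 0.594 -0.047  0.145]
scene pail_square_bar 0.71 [195. 198.] [ 0.597 -0.13   0.243]
scene pail_square_bar 0.34 [199. 236.] [ 0.728 -0.217  0.243]
```

Bar and hook agree within a centimetre. Lowering (contact expected near TCP z ≈ 0.229).

```bash
python3 -m inch '[[0,0,0.02,0,0,0,1],[0,0,0.018,0,0,0,1],[0,0,0,0,0,0,1]]'
python3 -m inch '[[0,0,0.004,0,0,0,1],[0,0,0,0,0,0,1]]'
python3 -m inch '[[0,0,0.003,0,0,0,1],[0,0,0,0,0,0,1]]'
```

```text
clock: 39.85
position: [0.5859, -0.319, 0.2354]
tool_rot: [-3.138, -0.001, 1.538]
force: [-0.5, -0.2, -2.4]
grip_width: 0.0043
finger_force: 88.4
clock: 40.05
position: [0.5872, -0.3192, 0.234]
tool_rot: [3.141, 0.0, 1.538]
force: [0.6, -0.4, -1.5]
grip_width: 0.0039
finger_force: 88.5
clock: 40.25
position: [0.587, -0.3192, 0.2307]
tool_rot: [3.141, 0.0, 1.538]
force: [-0.6, -0.2, -2.3]
grip_width: 0.0042
finger_force: 88.5
```

```bash
python3 -m inch '[[0,0,0.002,0,0,0,1],[0,0,0,0,0,0,1]]'
python3 -m inch '[[0,0,0.002,0,0,0,1],[0,0,0,0,0,0,1]]'
```

```text
clock: 40.45
position: [0.5873, -0.3193, 0.229]
tool_rot: [3.141, 0.0, 1.538]
force: [-1.0, 0.1, 4.4]
grip_width: 0.0042
finger_force: 89.4
clock: 40.65
position: [0.5875, -0.3194, 0.2279]
tool_rot: [3.14, 0.001, 1.538]
force: [-3.2, 0.6, 13.2]
grip_width: 0.0045
finger_force: 90.8
```

Contact at the expected height. Release, lift away, and check.

```bash
python3 -m inch '[[0,0,-0.001,0,0,0,0.85],[0,0,0,0,0,0,0.75],[0,0,0,0,0,0,0.65],[0,0,0,0,0,0,0.65],[0,0,0,0,0,0,0.65]]'
python3 -m inch '[[0,0,-0.01,0,0,0,0.65],[0,0,-0.04,0,0,0,0.65],[0,0,-0.05,0,0,0,0.65],[0,0,-0.05,0,0,0,0.65],[0,0,0,0,0,0,0.65]]'
python3 -m inch '[[0,-0.04,0,0,0,0,0.5],[0,-0.04,0,0,0,0,0.5],[0,-0.04,0,0,0,0,0.5],[0,0,0,0,0,0,0.5],[0,0,0,0,0,0,0.5]]'
python3 - <<'E'
from h import *
st();grab("side","pics/s4.png");grab("scene","pics/sc4.png")
for n in("side","scene"):
  for l,z in(("pail_round_bar",.243),("pail_round",.098),("pail_square_bar",.243),("pail_square",.098),("hook_right",.239),("lid_grip",.0635),("jar_a",0),("tip_a",0)):
    for r in landmark_of(l,n)[:4 if l in("jar_a","tip_a") else 1]: print(n,l,round(r["score"],2),np.round(r["xy"]),np.round(toworld(n,r["xy"],z),3))
E
```

```text
clock: 41.15
position: [0.587, -0.3192, 0.2274]
tool_rot: [-3.141, -0.0, 1.538]
force: [0.1, 0.5, -0.4]
grip_width: 0.03
finger_force: 0.0
clock: 41.65
position: [0.5887, -0.3191, 0.3853]
tool_rot: [3.133, 0.003, 1.538]
force: [0.3, 0.1, -0.6]
grip_width: 0.0301
finger_force: 0.0
clock: 42.15
position: [0.4667, -0.3156, 0.3787]
tool_rot: [3.141, 0.001, 1.537]
force: [0.4, -0.9, -0.4]
grip_width: 0.0426
finger_force: 0.0
{'clock': 42.15, 'position': [0.467, -0.316, 0.379], 'tool_rot': [3.141, 0.001, 1.537], 'force': [0.364, -0.868, -0.372], 'grip_width': 0.043, 'qpos': [0.981, 0.36, -0.676, 1.534, 0.23, 1.327, 0.246]}
side pail_round_bar 0.9 [275. 121.] [ 0.587 -0.308  0.243]
side pail_round 0.88 [278. 160.] [ 0.57  -0.284  0.098]
side pail_square_bar 0.58 [270. 137.] [ 0.588 -0.144  0.243]
side pail_square 0.6 [269. 178.] [ 0.586 -0.136  0.098]
side hook_right 0.95 [273. 124.] [ 0.592 -0.285  0.239]
side lid_grip 0.74 [285. 272.] [0.499 0.284 0.064]
side tip_a 0.66 [294. 208.] [ 0.495 -0.115  0.   ]
side tip_a 0.6 [237. 183.] [ 0.723 -0.263  0.   ]
side tip_a 0.55 [274. 244.] [0.544 0.096 0.   ]
scene pail_round_bar 0.59 [139. 226.] [ 0.595 -0.3    0.243]
scene pail_round 0.92 [149. 259.] [ 0.566 -0.286  0.098]
scene pail_square_bar 0.59 [196. 195.] [ 0.589 -0.121  0.243]
scene pail_square 0.96 [203. 235.] [ 0.594 -0.116  0.098]
scene hook_right 0.9 [142. 226.] [ 0.594 -0.293  0.239]
scene tip_a 0.64 [245. 219.] [0.542 0.104 0.   ]
scene tip_a 0.63 [202. 307.] [ 0.733 -0.241  0.   ]
scene tip_a 0.47 [139. 228.] [ 0.314 -0.191  0.   ]
```

```bash
for i in 1 2 3 4 5 6 7 8; do python3 -m inch '[[0,0,0,0,0,0,0.5],[0,0,0,0,0,0,0.5],[0,0,0,0,0,0,0.5],[0,0,0,0,0,0,0.5],[0,0,0,0,0,0,0.5]]' >/dev/null; done
python3 - <<'E'
from h import *
for k in range(2):
  grab("side");b=grab("scene",f"pics/sc5{k}.png")
  for n in("side","scene"):
    for l,z in(("pail_round_bar",.243),("pail_round",.098),("pail_square",.098)):
      for r in landmark_of(l,n)[:1]: print(n,l,round(r["score"],2),np.round(r["xy"],1),np.round(toworld(n,r["xy"],z),3))
a=cv2.imread("pics/sc50.png").astype(int);b=cv2.imread("pics/sc51.png").astype(int);print("moved px",(abs(a-b).max(2)>40).sum())
C=cam("side");K=None
st()
E
```

```text
side pail_round_bar 0.77 [275.  121.1] [ 0.587 -0.308  0.243]
side pail_round 0.88 [279.  158.8] [ 0.566 -0.3    0.098]
side pail_square 0.55 [267.5 178.8] [ 0.591 -0.129  0.098]
scene pail_round_bar 0.85 [140.1 224.8] [ 0.592 -0.296  0.243]
scene pail_round 0.96 [148.1 264.6] [ 0.584 -0.298  0.098]
scene pail_square 0.87 [201.5 231.7] [ 0.58  -0.111  0.098]
side pail_round_bar 0.67 [184.7 260.3] [0.668 0.478 0.243]
side pail_round 0.75 [278.5 162.1] [ 0.566 -0.27   0.098]
side pail_square 0.93 [270. 180.] [ 0.581 -0.121  0.098]
scene pail_round_bar 0.9 [140.4 225.7] [ 0.596 -0.297  0.243]
scene pail_round 0.89 [151.6 261.9] [ 0.582 -0.286  0.098]
scene pail_square 0.9 [202.3 236.1] [ 0.597 -0.122  0.098]
moved px 2
{'clock': 47.85, 'position': [0.467, -0.315, 0.378], 'tool_rot': [3.142, 0.0, 1.538], 'force': [-1.196, 0.585, 0.484], 'grip_width': 0.043, 'qpos': [0.98, 0.362, -0.676, 1.534, 0.231, 1.326, 0.246]}
```

Both pails hang still, the cover is home, and nothing is touched, so I'm handing the job in.

```bash
python3 -c "
from workcell import bot
print(bot.job_done())"
```

```text
the job is handed in; nothing more can be done
None
```

I handed the job in at about 48 s; by my own measurements both jars and both steel tips stand in the open box (no tin was out), the cover is slid to its stop, and each pail hangs still on its own hook, but no verdict came back.

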